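# Hold a wound coil on test in a lever fixture

### The arm

A 6-joint arm with a two-finger parallel gripper is mounted at the origin on the work surface. World frame = base frame: x ahead of the robot, y to its left, z up, the work surface at z = 0. Lengths are in mm, angles in rad, forces in N, time in s.
With the tool pointing down it reaches from about 275 to 725 mm from the base axis. Payload 5.6 kg.
Tool frame: the origin (TCP) lies between the finger pads; the fingertips stand r.tip_extent ahead of it and the grasp point (between the pads) lies 6 mm ahead of it (r.tip_extent is the distance from the TCP to the fingertips, in mm); z points along the fingers, y is the line along which they close (so a half turn about z gives the same grasp; the last joint's range is limited). The gripper opens to 85 mm and grips with 20 to 120 N. Pads are 22 mm wide; open, the fingers measure 114 mm over their backs; the gripper's body (76 mm by 85 mm) begins 54 mm behind the grasp point. The pads swing forward as they close: fully open they stand 13 mm farther back than shut.
Start: joints at [1.457, 0.255, 0.108, 0, -1.424, -0.285], TCP at [213.545, 506.845, 226.783] pointing down, gripper open.
Joint ranges: [-2.95, 2.95], [-1.21, 1.97], [-1.09, 1.5], [-2.87, 1.71], [-2.94, -0.07], [-3.05, 3.05]. Speed limits (rad/s): [2.57, 2.57, 3.14, 3.14, 3.14, 3.14].

### API

Orientations are given as a rotation vector (axis times angle).
In Python, from bench import r, optics, order gives the robot as it stands (r), with the cameras (optics) and the job (order).
- The arm moves only by the tool drive_effector, called after ">>>" by a JSON object that holds its "fn" and its "kwargs", one argument or row to a line. Schema: {"type":"object","properties":{"motion":{"type":"array","items":{"type":"object","properties":{"turn_vec":{"type":"array","items":{"type":"number"},"minItems":3,"maxItems":3},"d":{"type":"array","items":{"type":"number"},"minItems":3,"maxItems":3},"aperture":{"type":"number"}},"additionalProperties":false,"required":["aperture"]},"minItems":1,"maxItems":10},"only":{"type":"string"},"quiet":{"type":"boolean"},"lines":{"type":"string"}},"required":["motion"],"additionalProperties":false}. motion is a list of rows, 1 to 10 of them, each an object with the fields turn_vec (a list: a rotation vector rx, ry, rz in normalised numbers (1 is 2 pi rad)), d (a list: dx, dy, dz in shares of 800 mm (1.0 is 800 mm)), aperture (the finger opening in mm); a field left out counts as zero (the opening has to be given); each row is the pose to reach, as a shift and turn from the pose commanded when the call began, along the tool's axes at that moment; what a row does not reach only later rows make up. A row lasts 1/8 s, in which the tool goes at most 62.5 mm and 0.188 rad, less where a joint would pass 70% of its speed; a pose out of reach is approached as far as the arm can. The fingers move at their own pace and stop on an object; the grip force is fixed at half the most. Time passes only in rows, so rows that do not move let the fingers close. The tool returns the time, the measured TCP pose, the force, the opening and the grip force at its end. only (a regular expression) keeps the lines of the reply that match it, lines (a string "A,B") keeps lines A to B, and quiet returns only ok. No shift or turn number may pass 1 either way. Input that does not fit is refused with a message, and nothing moves.
- r.read_state(): the state, without advancing time (a new reading comes with each control period).
- optics.capture(name): name is "scene" or "top"; returns the picture (420x560x3 uint8, red, green, blue); there is no depth.
- optics.calibration(name): a dict with "fov_y" (degrees; the focal length in pixels is half the picture's height over the tangent of half this angle, whatever the lens; pixels are square), "cx", "cy" (the principal point, pixels), "rvec" (rotation vector, rad) and "tvec" (3), from world to camera coordinates, as OpenCV has them. Camera axes: x right, y down, z forward; pixel columns grow to the right and rows downward; lengths in mm; the calibration is good to about 2 mm. A picture is of the moment at which its call begins. calibration takes no time and is no camera call.
- order.job_done(): hands the job in; it is judged then, once.
The state is a dict: "t": time; "q": joint angles; "qvel": joint speeds; "effort": joint torques, N m; "tool_pos": TCP position; "eef_rot": TCP orientation; "force": force on the tool from outside, world axes, zero at the start; "torque": the same for the moment, N m; "gripper_width": finger opening in mm; "grasp_force": force on a finger pad.
Only numpy, scipy, OpenCV 4.12 (cv2) and the standard library are available. Lean on these libraries where they do the work, as an engineer would, in place of code of your own. Each camera call takes 0.05 s, during which the arm holds its last target. There are 200 camera calls.

### The job

Put the yellow-taped coil that stands on the cardboard sheet onto the fixture's upright post, lowering it rather than dropping it, so that it sits flat on the pedestal with its terminal rail facing the spring probes. Let go of the coil, then press the lever down by its red grip to its stop, without forcing it, so that both probes bear on the terminals, and finish while still holding the lever down there (do not let it up). Leave the blue-taped coil, the tape roll and the screwdriver alone.

Things in the scene. Friction and masses are not known exactly. Their poses are not given: they have to be found in the camera images.
- coil: The yellow-taped coil, upright: black bobbin, three flanges 34 x 34 x 3 mm, 26 mm high in all, about 45 g, windings 31 mm across, 15 mm through hole. A terminal rail (5 mm deep, 7 high, two brass plates) lies along one bottom edge, below the yellow stripe on the top flange. Origin: centre of the underside; z up the hole, x to the rail, whose face is 22.8 mm out; plain sides at y = +-17 mm.
- coil_terminals (a point): Middle of the terminal rail's outer face on the yellow coil, 3.5 mm above its underside; the two brass plates (8 x 6 mm) lie 10 mm to either side of it.
- fixture: Test fixture, bolted down: aluminium base 195 x 80 x 12 mm (x = -30 to +165 mm in its frame), nest (pedestal and post), slide with two spring probes, two blue bearing cheeks 72 mm high, hand lever. Origin: on the nest's axis at table level; x level from nest to probes and on to the lever's grip, z up. The lever's pivot is at x = 95, z = 60 mm, parallel to y.
- nest (a point): Top of the pedestal on the nest's axis, 32 mm above the table; axes as the fixture's. The pedestal is a steel cylinder 24 mm across; on it stands a post 12 mm across, straight for 17 mm, then a 5 mm cone, its tip 22 mm above this point. The coil's hole goes over the post and its underside rests on this face.
- probe_a: Spring probe on the slide: brass pin with a 5 mm head, at y = -10, z = 35.5 mm in the fixture's frame. Origin: centre of the head's front face, 35 mm from the nest's axis along the fixture's x with the lever up. Pressing the lever carries it 17 mm towards the nest; there a coil's terminal pushes it back about 4 mm (about 2 N).
- probe_b: The other spring probe, the same, at y = +10 mm.
- lever (a joint): Hand lever, rad: 0 = up (spring-held), 0.5 = down on its stop. The bar rises 0.55 rad above level at 0 and 0.05 rad at 0.5. A return spring lifts it again at once when released: pushing down on the grip's middle takes about 4 N at the start and 9 N at the stop.
- grip (a point): Red plastic grip at the lever's end, 60 mm along the lever, 26 wide, 16 thick. This point: middle of its top face, 140 mm from the pivot along the bar and 8 mm above the bar's centre line: about 140 mm above the table with the lever up, 75 mm with it down. Its axes turn with the lever and match the fixture's when the lever is up.
- blue_coil: A coil of the same make with blue tape and stripe, loose, upright: leave it alone. Origin: centre of the underside.
- tape_roll: Roll of yellow tape lying flat, 80 mm across, 19 mm high: leave it alone. Origin: centre of the underside.
- screwdriver: Screwdriver with blue handle, 180 mm long, lying on the sheet along its own x: leave it alone.

How it is judged:
By the outcome, as a careful person would: the job done as asked, in the order asked, and still so for the second after the job is handed in, while the arm keeps its last pose, push and grip.
It also fails if it takes over 61 s, if anything falls off the work surface, if the arm or the gripper's body presses on something with over 40 N, if the wrist force passes 120 N, or if a joint passes its speed limit or range.

## Working session

There is one attempt and no reset: what is moved stays moved. The work goes in short steps, Python scripts to look and compute and a tool call to move; the robot and the scene stay as the last step left them, time stands still between calls to the robot, and variables do not carry over. Pictures are saved under pics/ and viewed, at most 10 in all, crops included, and the job is handed in when it is done.

```bash
ls; mkdir -p pics; python3 - <<'E'
from bench import r, optics, order
import cv2
for n in("scene","top"):
    cv2.imwrite(f"pics/{n}0.png",cv2.resize(optics.capture(n)[:,:,::-1],(800,600),interpolation=cv2.INTER_CUBIC))
    print(optics.calibration(n))
print(r.read_state(),r.tip_extent)
E
```

```text
bench.py
pics
{'fov_y': 42.84938742203273, 'cx': 274.77470906657527, 'cy': 214.8286352058339, 'rvec': array([ 2.1397926 ,  0.60752872, -0.31233866]), 'tvec': array([-467.30948864, -110.61877156, 1571.31206801])}
{'fov_y': 48.67987896601737, 'cx': 273.95133608524975, 'cy': 214.1292884697168, 'rvec': array([ 2.11312719, -2.15156257,  0.16108993]), 'tvec': array([-11.99643791, 548.10981578, 989.44697806])}
{'t': 0.1, 'q': array([ 1.45659717e+00,  2.55698928e-01,  1.07157334e-01, -3.87467963e-04,
       -1.42386751e+00, -2.84601606e-01]), 'qvel': array([-0.00191129,  0.00065422,  0.00412888,  0.00290738, -0.00061691,
       -0.00150146]), 'effort': array([-2.89767850e-03, -3.87605095e+01,  2.38471949e+01,  5.37794665e+00,
       -3.82252896e-03,  2.93626030e-06]), 'tool_pos': array([213.36190136, 506.46873083, 225.99491745]), 'eef_rot': array([ 3.07771883e+00, -6.22054784e-01, -3.84035731e-04]), 'force': array([ 0.65681464, -0.27772056, -0.42171605]), 'torque': array([-0.05616358,  0.01523398,  0.03045219]), 'grasp_force': 0.0, 'gripper_width': 85.21531295805421} 25.0
```

View pics/scene0.png

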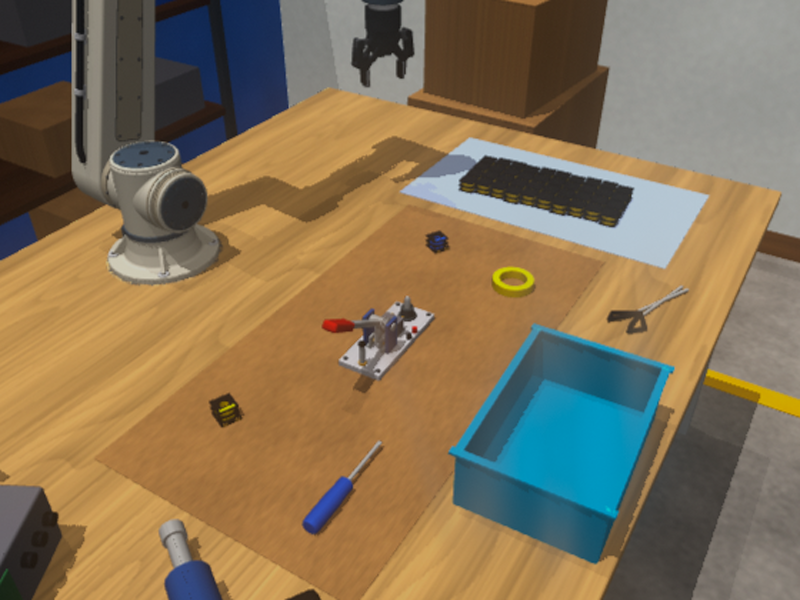

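View pics/top0.png

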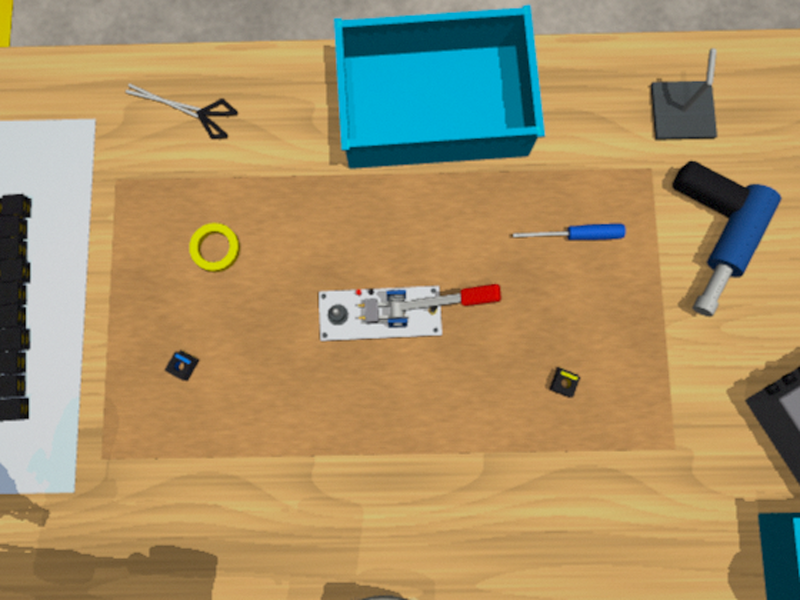

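The scene view shows the yellow coil at (225,409), and the top view shows it at (565,382). In the top view the nest is at (338,314), with the lever pointing right to the grip at (480,295). Next I'll take enlarged crops of these.

```bash
python3 - <<'E'
from bench import r, optics, order
import cv2, numpy as np
t=optics.capture("top")[:,:,::-1]; s=optics.capture("scene")[:,:,::-1]
def c(im,x0,y0,w,h,k): return cv2.resize(im[y0:y0+h,x0:x0+w],None,fx=k,fy=k,interpolation=cv2.INTER_CUBIC)
a=c(t,215,190,150,55,5.333333)   # 800x293
b=c(t,370,245,50,37,8) #400x296
d=c(s,225,195,90,66.6.__int__(),4.4444) 
e=c(s,135,265,50,37,8)
im=np.zeros((600,800,3),np.uint8)
im[:a.shape[0],:a.shape[1]]=a; im[300:300+b.shape[0],:400]=b; im[300:300+e.shape[0],400:]=e[:, :400]
cv2.imwrite("pics/crop1.png",im)
cv2.imwrite("pics/crop2.png",c(s,220,190,100,75,8))
E
```

```text
(no output)
```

View pics/crop1.png

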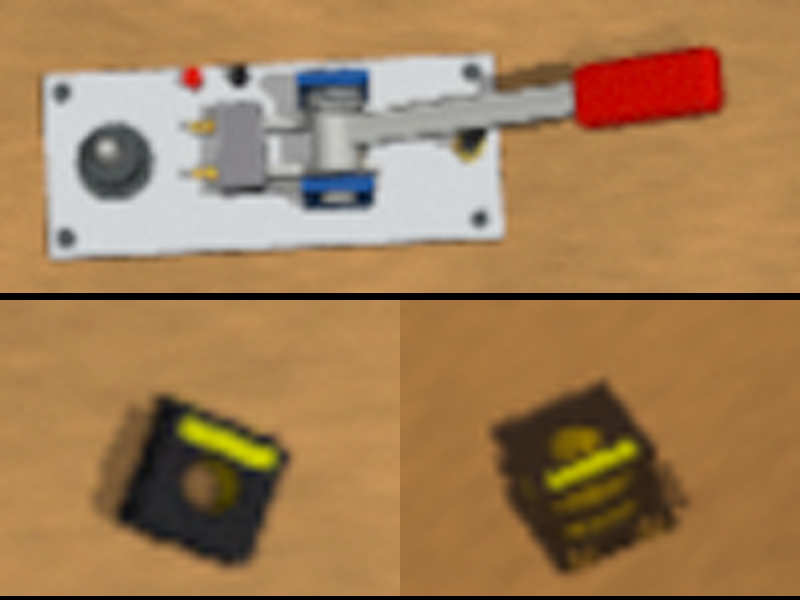

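View pics/crop2.png

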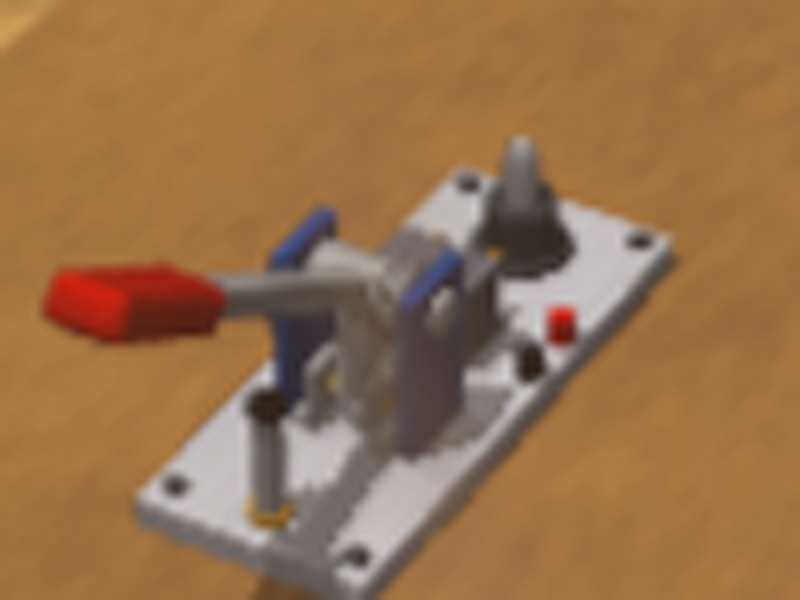

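Readings, in crop pixels:
- **Base corners (top view):** (43,73), (492,54), (504,240), (50,258)
- **Coil top flange (top view):** (160,397), (290,457), (245,567), (120,520), with the stripe on the upper edge (far from the robot)
- **Scene crop:** post tip (520,137), base corners (470,172), (675,238), (138,497)

```bash
cat > h.py <<'E'
from bench import r, optics, order
import cv2, numpy as np
from scipy.spatial.transform import Rotation as R
from scipy.optimize import least_squares
def proj(n,P):
    c=optics.calibration(n); f=210/np.tan(np.radians(c["fov_y"]/2))
    K=np.array([[f,0,c["cx"]],[0,f,c["cy"]],[0,0,1]])
    return cv2.projectPoints(np.float64(P).reshape(-1,1,3),c["rvec"],c["tvec"],K,None)[0][:,0]
def cam(n):
    c=optics.calibration(n); return -cv2.Rodrigues(c["rvec"])[0].T@c["tvec"]
def px(u,off,k): return (np.float64(u)+.5)/k-.5+np.float64(off)
def fit(obs,p0):   # obs: list of (camera, model points, pixels); pose x,y,yaw
    def w(p,M):
        M=np.float64(M); c,s=np.cos(p[2]),np.sin(p[2])
        return np.c_[p[0]+c*M[:,0]-s*M[:,1],p[1]+s*M[:,0]+c*M[:,1],M[:,2]]
    f=lambda p:np.concatenate([(proj(n,w(p,M))-U).ravel() for n,M,U in obs])
    s=least_squares(f,p0,x_scale=[100,100,1]); return s.x,f(s.x).round(1)
E
python3 - <<'E'
from h import *
print(cam("top"),cam("scene"))
T=px([(43,73),(492,54),(504,240),(50,258)],(215,190),16/3)
M=[(-30,-40,12),(165,-40,12),(165,40,12),(-30,40,12)]
# image left=+y,up=+x ; fixture x -> image right (world -y); fixture y -> image up (world +x)
M=[(-30,40,12),(165,40,12),(165,-40,12),(-30,-40,12)]
S=px([(520,137),(470,172),(675,238),(138,497)],(220,190),8)
MS=[(0,0,54),(-30,-40,12),(-30,40,12),(165,-40,12)]
p0=(500,50,-1.57)
for o in ([("top",M,T)],[("scene",MS,S)],[("top",M,T),("scene",MS,S)]): print("fix",*fit(o,p0))
C=px(np.array([(160,397),(290,457),(245,567),(120,520)])-(0,300),(370,245),8)
MC=[(17,17,26),(17,-17,26),(-17,-17,26),(-17,17,26)]
print("coil",*fit([("top",MC,C)],(380,-250,-.4)))
CS=px(np.array([(95,427-0),(203,382),(255,447)])-(0,300),(135,265),8)
print("coil scene",*fit([("scene",[(-17,-17,26),(-17,17,26),(17,17,26)],CS)],(380,-250,-.4)))
E
```

```text
[ 381.61602332  -31.31872375 1064.40685612] [1101.35361768 -881.82453868  842.04630377]
fix [540.93628005  65.20246713  -1.5462296 ] [ 0.1  0.2  0.3  0.1 -0.1 -0.3 -0.4 -0. ]
fix [541.38977107  64.30960245  -1.54428668] [ 0.7  0.7 -0.8 -0.8  0.4 -0.  -0.2  0. ]
fix [541.02308038  64.98618887  -1.54576503] [ 0.2  0.2  0.4  0.1  0.  -0.4 -0.3 -0.1  0.7  0.6 -0.8 -1.   0.4 -0.2
 -0.2 -0.2]
coil [ 4.25316499e+02 -2.88139535e+02 -4.13505835e-01] [ 0.9  1.  -0.9 -0.6 -0.6 -0.1  0.6 -0.2]
coil scene [ 4.24097475e+02 -2.90892365e+02 -4.12571921e-01] [-0.5  0.1  0.2 -0.3  0.3  0.2]
```

```bash
cat >> h.py <<'E'
def to(x,y,z,yaw):  # shift/turn in tool axes to a tool-down pose with tool x at yaw
    s=r.read_state(); A=R.from_rotvec(s["eef_rot"])
    B=R.from_euler("z",yaw)*R.from_rotvec([np.pi,0,0])
    print("rot",(A.inv()*B).as_rotvec().round(4),"d",A.inv().apply(np.array([x,y,z])-s["tool_pos"]).round(2))
E
python3 - <<'E'
from h import *
to(425,-289.5,120,-.39)
E
```

```text
rot [ 0.0012 -0.0001 -0.0089] d [504.12 651.28 107.05]
```

The manual's scale: shifts go in shares of 800 mm and turns go in shares of 2 pi rad. Converting my numbers, 440 mm / 800 = 0.55, 394 mm / 800 = 0.4925.

>>> {"fn": "drive_effector", "kwargs": {
  "motion": [
    {"d":[0.025,0.0325,0],"aperture":70},
    {"d":[0.0688,0.09,0],"aperture":70},
    {"d":[0.1125,0.1475,0],"aperture":70},
    {"d":[0.1575,0.205,0],"aperture":70},
    {"d":[0.2025,0.2625,0],"aperture":70},
    {"d":[0.2475,0.32,0],"aperture":70},
    {"d":[0.2925,0.3775,0],"aperture":70},
    {"d":[0.3375,0.435,0],"aperture":70},
    {"d":[0.3825,0.4925,0],"aperture":70},
    {"d":[0.425,0.55,0],"aperture":70}
  ]
}}

```text
t: 1.45
tool_pos: [356.0, -32.5, 227.0]
eef_rot: [-3.079, 0.622, -0.001]
force: [1.6, 0.8, 0.5]
gripper_width: 70.1
grasp_force: 0.0
```

>>> {"fn": "drive_effector", "kwargs": {
  "motion": [
    {"d":[0.045,0.0575,0],"aperture":70},
    {"d":[0.09,0.115,0.025],"aperture":70},
    {"d":[0.135,0.1725,0.0625],"aperture":70},
    {"d":[0.175,0.225,0.1],"aperture":70},
    {"d":[0.2,0.2563,0.125],"aperture":70},
    {"d":[0.205,0.2638,0.1338],"aperture":70},
    {"d":[0.205,0.2638,0.1338],"aperture":70}
  ]
}}

```text
t: 2.33
tool_pos: [424.8, -288.7, 119.4]
eef_rot: [-3.079, 0.623, 0.002]
force: [-0.2, 0.9, 0.3]
gripper_width: 70.1
grasp_force: 0.0
```

```bash
python3 - <<'E'
from h import *
print(r.tip_extent); to(425,-289.5,60,-.39)
for n,o in(("top",(370,245)),):
    im=optics.capture(n)[:,:,::-1]
    cv2.imwrite("pics/g1.png",cv2.resize(im[215:305,335:455],(800,600),interpolation=cv2.INTER_CUBIC))
E
```

```text
25.0
rot [ 0.      0.0013 -0.0095] d [ 0.58  0.68 59.38]
```

View pics/g1.png

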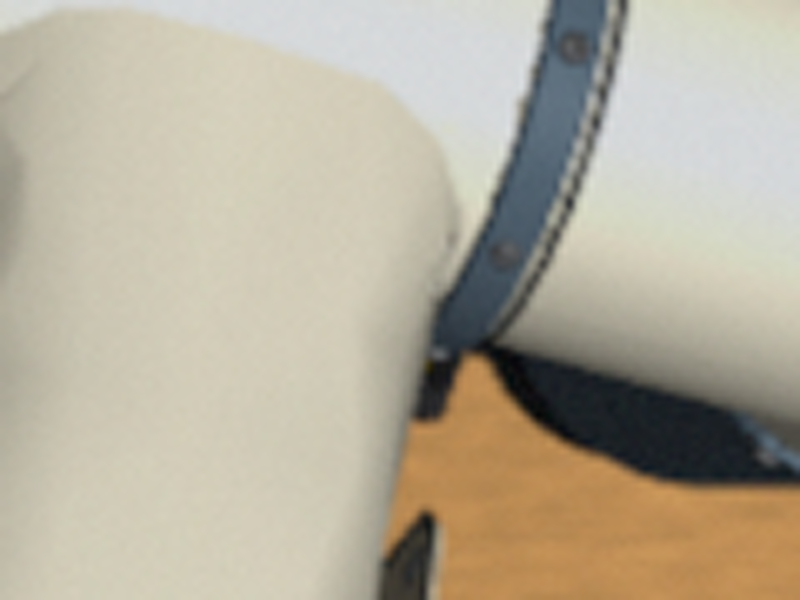

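The arm hides the coil from the top camera, so I'll descend, grip, and check with the scene camera.

Scaled: 91 mm / 800 = 0.1138, 88 mm / 800 = 0.11, -0.005 rad / 6.2832 = -0.0008.

>>> {"fn": "drive_effector", "kwargs": {
  "motion": [
    {"d":[0.0008,0.0009,0.025],"aperture":70},
    {"turn_vec":[0,0,-0.0008],"d":[0.0008,0.0009,0.0625],"aperture":70},
    {"turn_vec":[0,0,-0.0008],"d":[0.0008,0.0009,0.0938],"aperture":70},
    {"turn_vec":[0,0,-0.0008],"d":[0.0008,0.0009,0.11],"aperture":70},
    {"turn_vec":[0,0,-0.0008],"d":[0.0008,0.0009,0.1138],"aperture":70},
    {"turn_vec":[0,0,-0.0008],"d":[0.0008,0.0009,0.1138],"aperture":70}
  ]
}}

```text
t: 3.12
tool_pos: [426.2, -289.7, 29.8]
eef_rot: [3.081, -0.613, 0.003]
force: [0.5, -0.0, 0.3]
gripper_width: 70.1
grasp_force: 0.0
```

```bash
python3 - <<'E'
from h import *
im=optics.capture("scene")[:,:,::-1]
cv2.imwrite("pics/g2.png",cv2.resize(im[247:307,120:200],(800,600),interpolation=cv2.INTER_CUBIC))
E
```

```text
(no output)
```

View pics/g2.png

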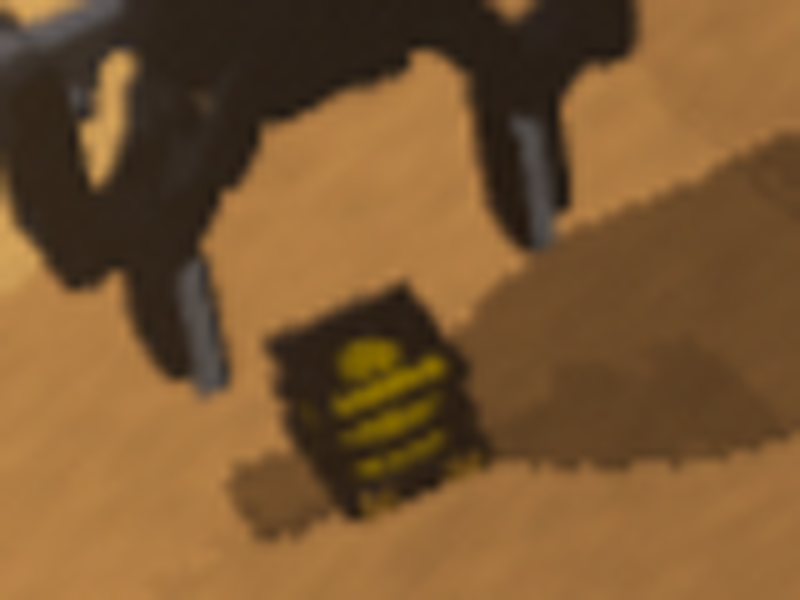

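The crop shows the fingertips at about (205,388) and (540,245), and the coil's rear top corners at (268,345) and (405,285). I'll check whether the fingers straddle it at a proper height.

```bash
python3 - <<'E'
from h import *
s=r.read_state();A=R.from_rotvec(s["eef_rot"]);p=s["tool_pos"]
for h in(5,12,18,25):
    P=[p+A.apply([0,e,h]) for e in(35,-35)]
    print(h,((proj("scene",P)-(120,247)+.5)*10-.5).round())
c,sn=np.cos(-.4),np.sin(-.4)
for X,Y in((425.3,-288.1),(424.1,-290.9)):
  P=[(X+c*a-sn*b,Y+sn*a+c*b,z) for a,b,z in((-17,-17,26),(-17,17,26),(17,17,26),(22.8,-17,0),(22.8,17,0))]
  print(((proj("scene",P)-(120,247)+.5)*10-.5).round())
E
```

```text
5 [[231. 423.]
 [523. 293.]]
12 [[236. 446.]
 [526. 316.]]
18 [[240. 466.]
 [529. 336.]]
25 [[245. 489.]
 [533. 359.]]
[[276. 335.]
 [417. 274.]
 [485. 360.]
 [370. 524.]
 [511. 460.]]
[[263. 340.]
 [405. 279.]
 [472. 365.]
 [357. 530.]
 [498. 466.]]
```

>>> {"fn": "drive_effector", "kwargs": {
  "motion": [
    {"aperture":44},
    {"aperture":44},
    {"aperture":44}
  ]
}}

```text
t: 3.55
tool_pos: [425.6, -289.7, 29.0]
eef_rot: [3.081, -0.615, 0.0]
force: [-0.3, 0.1, -0.4]
gripper_width: 43.9
grasp_force: 0.0
```

```bash
python3 - <<'E'
from h import *
im=optics.capture("scene")[:,:,::-1]
im=cv2.resize(im[247:307,120:200],(800,600),interpolation=cv2.INTER_CUBIC)
cv2.imwrite("pics/g3.png",np.clip(im.astype(float)**.6*9,0,255).astype(np.uint8))
E
```

```text
(no output)
```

View pics/g3.png

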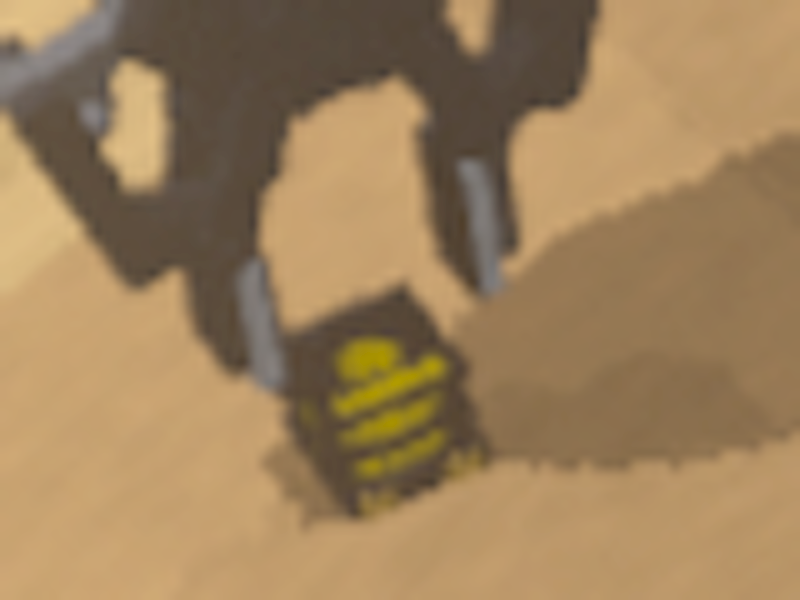

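```bash
python3 - <<'E'
from h import *
def ray(n,uv,z):
    c=optics.calibration(n); f=210/np.tan(np.radians(c["fov_y"]/2)); Rm=cv2.Rodrigues(c["rvec"])[0]
    d=Rm.T@np.array([(uv[0]-c["cx"])/f,(uv[1]-c["cy"])/f,1]); o=cam(n); return o+d*(z-o[2])/d[2]
for q in((230,490),(265,540),(265,455),(310,520)): print("shadow",q,ray("scene",px(q,(120,247),10),0).round())
s=r.read_state();A=R.from_rotvec(s["eef_rot"]);print("tips below TCP at", [(s["tool_pos"]+A.apply([0,e,0])).round() for e in(35,-35)], A.as_matrix().round(3).tolist())
for z in(5,15,30): print(z,[ray("scene",px(q,(120,247),10),z).round() for q in((205,388),(540,245),(265,388),(490,290))])
print("coil front-left", ray("scene",px((355,515),(120,247),10),0).round())
P=np.array([213.4,506.5,226]);print([proj("scene",P-[0,0,h]).round(1) for h in(-5,0,6,12,25)])
E
```

```text
shadow (230, 490) [ 406. -321.    0.]
shadow (265, 540) [ 423. -328.   -0.]
shadow (265, 455) [ 405. -309.    0.]
shadow (310, 520) [ 428. -319.    0.]
tips below TCP at [array([ 412., -322.,   29.]), array([ 439., -257.,   29.])] [[0.923, -0.384, 0.0], [-0.384, -0.923, -0.0], [0.0, 0.0, -1.0]]
5 [array([ 383., -303.,    5.]), array([ 416., -228.,    5.]), array([ 395., -296.,    5.]), array([ 417., -245.,    5.])]
15 [array([ 392., -310.,   15.]), array([ 424., -236.,   15.]), array([ 403., -303.,   15.]), array([ 425., -253.,   15.])]
30 [array([ 405., -321.,   30.]), array([ 437., -247.,   30.]), array([ 416., -314.,   30.]), array([ 437., -264.,   30.])]
coil front-left [ 435. -312.    0.]
[array([[268.5,  60.6]]), array([[268.5,  62.1]]), array([[268.5,  64. ]]), array([[268.5,  65.8]]), array([[268.6,  69.8]])]
```

The shadows and both crops put the visible fingertips near z≈28, higher than tip_extent suggests. Closing here settles it safely: the fingers will either hold the coil or pass above it.

>>> {"fn": "drive_effector", "kwargs": {
  "motion": [
    {"aperture":38},
    {"aperture":32},
    {"aperture":28},
    {"aperture":28}
  ]
}}

```text
t: 4.1
tool_pos: [425.5, -289.7, 28.8]
eef_rot: [3.081, -0.615, -0.0]
force: [0.5, 0.9, -0.9]
gripper_width: 28.3
grasp_force: 0.0
```

The fingers missed the coil, passing above it, so the real tips are about 23 mm shorter than reported. I'll reopen, go down 20 mm while watching the force, then close.

Scaled: 14 mm / 800 = 0.0175, 10 mm / 800 = 0.0125.

>>> {"fn": "drive_effector", "kwargs": {
  "motion": [
    {"aperture":52},
    {"aperture":52},
    {"aperture":52},
    {"d":[0,0,0.0063],"aperture":52},
    {"d":[0,0,0.0125],"aperture":52},
    {"d":[0,0,0.0175],"aperture":52}
  ]
}}

```text
t: 4.85
tool_pos: [425.3, -289.5, 14.2]
eef_rot: [-3.081, 0.615, 0.001]
force: [0.5, -0.1, 0.8]
gripper_width: 52.1
grasp_force: 0.0
```

>>> {"fn": "drive_effector", "kwargs": {
  "motion": [
    {"d":[0,0,0.0025],"aperture":52},
    {"d":[0,0,0.005],"aperture":52}
  ]
}}

```text
t: 5.1
tool_pos: [425.5, -289.7, 10.7]
eef_rot: [3.081, -0.615, -0.0]
force: [-0.4, 0.9, -0.1]
gripper_width: 52.1
grasp_force: 0.0
```

>>> {"fn": "drive_effector", "kwargs": {
  "motion": [
    {"d":[0,0,0.0025],"aperture":52},
    {"d":[0,0,0.0025],"aperture":52}
  ]
}}

```text
t: 5.35
tool_pos: [425.4, -289.6, 8.7]
eef_rot: [-3.081, 0.615, 0.0]
force: [0.5, -0.2, -0.9]
gripper_width: 51.9
grasp_force: 0.0
```

>>> {"fn": "drive_effector", "kwargs": {
  "motion": [
    {"aperture":44},
    {"aperture":38},
    {"aperture":34},
    {"aperture":30},
    {"aperture":26},
    {"aperture":26}
  ]
}}

```text
t: 6.1
tool_pos: [425.6, -289.8, 9.3]
eef_rot: [3.081, -0.614, 0.001]
force: [-1.6, 1.1, 5.9]
gripper_width: 31.5
grasp_force: 62.7
```

Gripped (62 N). Lift and work out the move.

Scaled: -190 mm / 800 = -0.2375, -145 mm / 800 = -0.1813.

>>> {"fn": "drive_effector", "kwargs": {
  "motion": [
    {"d":[0,0,-0.0063],"aperture":26},
    {"d":[0,0,-0.025],"aperture":26},
    {"d":[0,0,-0.0625],"aperture":26},
    {"d":[0,0,-0.1188],"aperture":26},
    {"d":[0,0,-0.1813],"aperture":26},
    {"d":[0,0,-0.225],"aperture":26},
    {"d":[0,0,-0.2375],"aperture":26},
    {"d":[0,0,-0.2375],"aperture":26}
  ]
}}

```text
t: 7.1
tool_pos: [425.6, -289.5, 199.3]
eef_rot: [-3.081, 0.615, -0.002]
force: [0.1, 0.5, -0.5]
gripper_width: 31.8
grasp_force: 62.5
```

```bash
python3 - <<'E'
from h import *
to(541,65,200,-1.546)
E
```

```text
rot [-1.0000e-03 -7.0000e-04  1.1521e+00] d [ -29.48 -371.7    -0.59]
```

Scaled: -371.7 mm / 800 = -0.4646, -352 mm / 800 = -0.44, 1.152 rad / 6.2832 = 0.1833.

>>> {"fn": "drive_effector", "kwargs": {
  "motion": [
    {"turn_vec":[0,0,0.0159],"d":[-0.0025,-0.025,0],"aperture":26},
    {"turn_vec":[0,0,0.0398],"d":[-0.0063,-0.0813,0],"aperture":26},
    {"turn_vec":[0,0,0.0637],"d":[-0.0113,-0.1438,0],"aperture":26},
    {"turn_vec":[0,0,0.0891],"d":[-0.0163,-0.2063,0],"aperture":26},
    {"turn_vec":[0,0,0.1146],"d":[-0.0213,-0.2688,0],"aperture":26},
    {"turn_vec":[0,0,0.1401],"d":[-0.0263,-0.3313,0],"aperture":26},
    {"turn_vec":[0,0,0.1623],"d":[-0.0313,-0.3938,0],"aperture":26},
    {"turn_vec":[0,0,0.1783],"d":[-0.035,-0.44,0],"aperture":26},
    {"turn_vec":[0,0,0.1833],"d":[-0.0369,-0.4646,0],"aperture":26},
    {"turn_vec":[0,0,0.1833],"d":[-0.0369,-0.4646,0],"aperture":26}
  ]
}}

```text
t: 8.35
tool_pos: [540.2, 65.9, 196.7]
eef_rot: [2.249, -2.189, -0.003]
force: [0.2, 0.0, 0.2]
gripper_width: 31.9
grasp_force: 62.5
```

>>> {"fn": "drive_effector", "kwargs": {
  "motion": [
    {"d":[0,0,0.0375],"aperture":26},
    {"d":[0,0,0.0875],"aperture":26},
    {"d":[0,0,0.1225],"aperture":26},
    {"d":[0,0,0.13],"aperture":26},
    {"d":[0,0,0.13],"aperture":26}
  ]
}}

```text
t: 8.98
tool_pos: [540.9, 64.4, 95.0]
eef_rot: [2.249, -2.193, 0.0]
force: [-0.2, -0.1, 0.5]
gripper_width: 31.2
grasp_force: 62.6
```

```bash
python3 - <<'E'
from h import *
to(541,65,95,-1.546)
t=optics.capture("top")[:,:,::-1]; s=optics.capture("scene")[:,:,::-1]
cv2.imwrite("pics/top_h.png",t);cv2.imwrite("pics/scene_h.png",s)
a=cv2.resize(t[190:250,200:280],(400,300),interpolation=cv2.INTER_CUBIC)
b=cv2.resize(s[170:245,245:345],(800,600),interpolation=cv2.INTER_CUBIC)
b=np.clip(b.astype(float)**.6*9,0,255).astype(np.uint8)
b[:180,:240]=cv2.resize(a,(240,180))
cv2.imwrite("pics/h1.png",b)
print(proj("top",[541,65,100]),proj("scene",[541,65,54]))
E
```

```text
rot [ 0.0002 -0.0005  0.0001] d [-0.62 -0.12  0.04]
[[232.47369895 213.83908377]] [[285.22418948 207.25453802]]
```

View pics/h1.png

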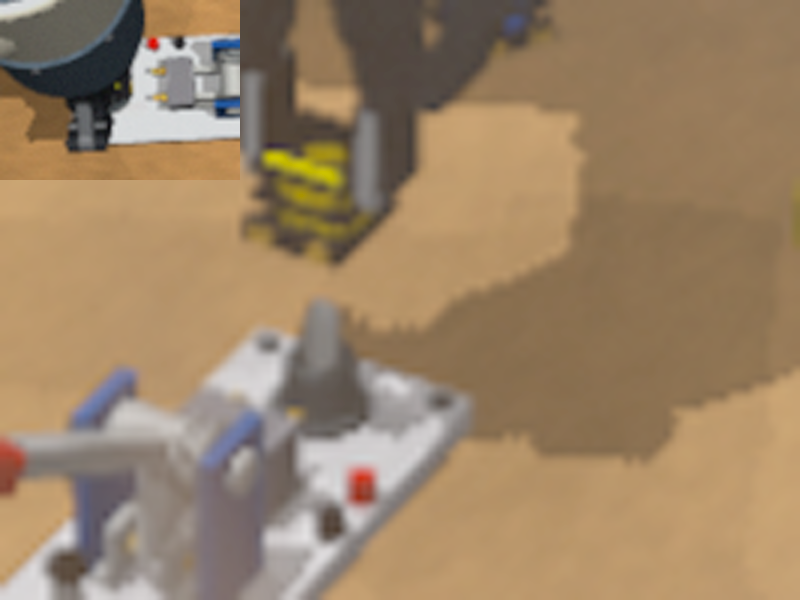

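The coil is held upright with its stripe and rail towards the probes. In the crop, the rail's bottom corners are at (243,237) and (335,262), the plates at (258,235) and (318,247), and the post tip at (323,302). Now comparing these with the predicted positions.

```bash
python3 - <<'E'
from h import *
z0=86
M=[(22.8,-17,z0),(22.8,17,z0),(22.8,-10,z0+3.5),(22.8,10,z0+3.5)]
U=px([(243,237),(335,262),(258,235),(318,247)],(245,170),8)
p,res=fit([("scene",M,U)],(541,65,-1.546));print(p,res)
s=r.read_state();print(s["tool_pos"])
w=lambda a,b,z:np.array([540.9,64.4,0])+[np.cos(-1.546)*a-np.sin(-1.546)*b,np.sin(-1.546)*a+np.cos(-1.546)*b,z]
print(((proj("scene",[w(*m) for m in M])-(245,170)+.5)*8-.5).round(), U.round(1))
E
```

```text
[537.82918963  66.78293366  -1.47685568] [-0.5 -0.1  0.4  0.2  0.2 -0.3 -0.   0.2]
[541.69340637  64.87036295  96.10202423]
[[241. 239.]
 [336. 271.]
 [260. 237.]
 [317. 255.]] [[274.9 199.2]
 [286.4 202.3]
 [276.8 198.9]
 [284.3 200.4]]
```

The prediction agrees to within about 1–2 mm. I'll lower it, checking force in small steps, and let the cone show any offset.

Scaled: 30 mm / 800 = 0.0375, 26 mm / 800 = 0.0325.

>>> {"fn": "drive_effector", "kwargs": {
  "motion": [
    {"d":[-0.0006,0,0.015],"aperture":26},
    {"d":[-0.0006,0,0.0325],"aperture":26},
    {"d":[-0.0006,0,0.0375],"aperture":26},
    {"d":[-0.0006,0,0.0375],"aperture":26}
  ]
}}

```text
t: 9.57
tool_pos: [540.6, 65.3, 64.2]
eef_rot: [2.248, -2.193, -0.001]
force: [0.2, -0.2, -0.7]
gripper_width: 31.6
grasp_force: 62.6
```

>>> {"fn": "drive_effector", "kwargs": {
  "motion": [
    {"d":[0,0,0.0025],"aperture":26},
    {"d":[0,0,0.005],"aperture":26},
    {"d":[0,0,0.005],"aperture":26}
  ]
}}

```text
t: 9.95
tool_pos: [540.8, 65.4, 60.8]
eef_rot: [-2.249, 2.193, 0.0]
force: [-0.4, -0.0, -0.3]
gripper_width: 31.9
grasp_force: 62.6
```

>>> {"fn": "drive_effector", "kwargs": {
  "motion": [
    {"d":[0,0,0.0019],"aperture":26},
    {"d":[0,0,0.0038],"aperture":26},
    {"d":[0,0,0.0038],"aperture":26}
  ]
}}

```text
t: 10.32
tool_pos: [540.7, 65.4, 57.6]
eef_rot: [2.249, -2.193, -0.0]
force: [-0.1, 0.6, -0.5]
gripper_width: 32.1
grasp_force: 62.6
```

No contact so far, and the coil's underside should now be past the cone. Continue.

Scaled: 4 mm / 800 = 0.005, 2 mm / 800 = 0.0025.

>>> {"fn": "drive_effector", "kwargs": {
  "motion": [
    {"d":[0,0,0.0025],"aperture":26},
    {"d":[0,0,0.005],"aperture":26},
    {"d":[0,0,0.005],"aperture":26}
  ]
}}

```text
t: 10.7
tool_pos: [540.7, 65.3, 53.5]
eef_rot: [2.249, -2.193, -0.0]
force: [-0.3, -0.3, 0.1]
gripper_width: 31.6
grasp_force: 62.6
```

>>> {"fn": "drive_effector", "kwargs": {
  "motion": [
    {"d":[0,0,0.0025],"aperture":26},
    {"d":[0,0,0.005],"aperture":26},
    {"d":[0,0,0.005],"aperture":26}
  ]
}}

```text
t: 11.08
tool_pos: [540.7, 65.4, 49.5]
eef_rot: [2.249, -2.193, -0.0]
force: [0.5, 0.3, -0.6]
gripper_width: 31.6
grasp_force: 62.6
```

>>> {"fn": "drive_effector", "kwargs": {
  "motion": [
    {"d":[0,0,0.0025],"aperture":26},
    {"d":[0,0,0.005],"aperture":26},
    {"d":[0,0,0.005],"aperture":26}
  ]
}}

```text
t: 11.45
tool_pos: [540.7, 65.4, 45.5]
eef_rot: [2.249, -2.193, -0.0]
force: [-0.0, 0.2, -0.5]
gripper_width: 31.5
grasp_force: 62.6
```

Scaled: 2.5 mm / 800 = 0.0031, 1.5 mm / 800 = 0.0019.

>>> {"fn": "drive_effector", "kwargs": {
  "motion": [
    {"d":[0,0,0.0019],"aperture":26},
    {"d":[0,0,0.0031],"aperture":26},
    {"d":[0,0,0.0031],"aperture":26}
  ]
}}

```text
t: 11.82
tool_pos: [540.8, 65.4, 43.2]
eef_rot: [2.249, -2.193, -0.0]
force: [0.0, 0.0, -1.0]
gripper_width: 31.9
grasp_force: 62.6
```

>>> {"fn": "drive_effector", "kwargs": {
  "motion": [
    {"d":[0,0,0.0013],"aperture":26},
    {"d":[0,0,0.0013],"aperture":26}
  ]
}}

```text
t: 12.08
tool_pos: [540.8, 65.4, 42.2]
eef_rot: [2.249, -2.193, -0.0]
force: [-0.5, -0.2, -1.2]
gripper_width: 31.1
grasp_force: 62.6
```

>>> {"fn": "drive_effector", "kwargs": {
  "motion": [
    {"d":[0,0,0.0013],"aperture":26},
    {"d":[0,0,0.0013],"aperture":26}
  ]
}}

```text
t: 12.32
tool_pos: [541.0, 65.5, 41.4]
eef_rot: [-2.249, 2.193, -0.0]
force: [-0.7, 1.0, 0.7]
gripper_width: 31.3
grasp_force: 62.8
```

Scaled: 0.7 mm / 800 = 0.0009.

>>> {"fn": "drive_effector", "kwargs": {
  "motion": [
    {"d":[0,0,0.0009],"aperture":26},
    {"d":[0,0,0.0009],"aperture":26}
  ]
}}

```text
t: 12.58
tool_pos: [541.0, 65.5, 41.4]
eef_rot: [-2.249, 2.193, -0.001]
force: [-0.9, 0.8, 6.1]
gripper_width: 31.5
grasp_force: 63.7
```

>>> {"fn": "drive_effector", "kwargs": {
  "motion": [
    {"d":[0,0,0.0009],"aperture":26},
    {"d":[0,0,0.0009],"aperture":26}
  ]
}}

```text
t: 12.82
tool_pos: [541.0, 65.4, 41.3]
eef_rot: [-2.249, 2.193, -0.001]
force: [-4.1, 0.5, 9.9]
gripper_width: 31.8
grasp_force: 64.6
```

Seated: z is 41.3 as predicted, with 10 N contact. Release and rise.

Scaled: -165 mm / 800 = -0.2063, -160 mm / 800 = -0.2.

>>> {"fn": "drive_effector", "kwargs": {
  "motion": [
    {"d":[0,0,-0.0006],"aperture":34},
    {"d":[0,0,-0.0006],"aperture":40},
    {"d":[0,0,-0.0006],"aperture":48},
    {"d":[0,0,-0.0006],"aperture":52},
    {"d":[0,0,-0.0063],"aperture":52},
    {"d":[0,0,-0.0313],"aperture":52},
    {"d":[0,0,-0.0875],"aperture":52},
    {"d":[0,0,-0.15],"aperture":52},
    {"d":[0,0,-0.2],"aperture":40},
    {"d":[0,0,-0.2063],"aperture":20}
  ]
}}

```text
t: 14.08
tool_pos: [542.5, 65.7, 208.8]
eef_rot: [-2.245, 2.189, -0.006]
force: [1.2, 0.4, -0.9]
gripper_width: 23.3
grasp_force: 0.0
```

>>> {"fn": "drive_effector", "kwargs": {
  "motion": [
    {"d":[0.075,0,0],"aperture":10},
    {"d":[0.15,0,0],"aperture":0},
    {"d":[0.2125,0,0],"aperture":0},
    {"d":[0.25,0,0],"aperture":0},
    {"d":[0.2613,0,0],"aperture":0},
    {"d":[0.2613,0,0],"aperture":0}
  ]
}}

```text
t: 14.82
tool_pos: [545.9, -143.5, 204.4]
eef_rot: [2.248, -2.194, -0.001]
force: [0.1, 0.9, -0.3]
gripper_width: 0.2
grasp_force: 0.0
```

```bash
python3 - <<'E'
from h import *
to(541+.0248*212,65-212*.9997,180,-1.546)
t=optics.capture("top")[:,:,::-1]; s=optics.capture("scene")[:,:,::-1]
b=cv2.resize(s[170:245,230:330],(800,600),interpolation=cv2.INTER_CUBIC)
b=np.clip(b.astype(float)**.6*9,0,255).astype(np.uint8)
b[360:,480:]=cv2.resize(t[205:235,220:260],(320,240),interpolation=cv2.INTER_CUBIC)
cv2.imwrite("pics/h2.png",b)
E
```

```text
rot [ 0.0008  0.0003 -0.0006] d [ 3.46 -0.34 24.37]
```

View pics/h2.png

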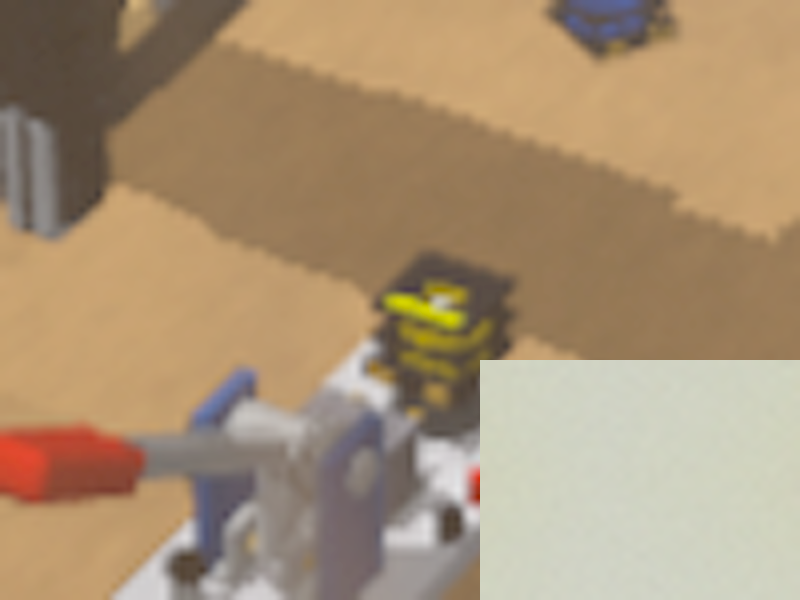

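The coil stands level on the pedestal with its stripe and rail facing the probes. Next, approach the grip with the fingers closed.

Scaled: 50 mm / 800 = 0.0625, 49 mm / 800 = 0.0613.

>>> {"fn": "drive_effector", "kwargs": {
  "motion": [
    {"d":[0.0013,0,0.025],"aperture":0},
    {"d":[0.0019,-0.0004,0.05],"aperture":0},
    {"d":[0.0019,-0.0004,0.0613],"aperture":0},
    {"d":[0.0019,-0.0004,0.0625],"aperture":0}
  ]
}}

```text
t: 15.42
tool_pos: [546.3, -144.4, 154.7]
eef_rot: [2.25, -2.192, -0.001]
force: [-0.7, -0.2, 0.3]
gripper_width: -0.2
grasp_force: 0.0
```

>>> {"fn": "drive_effector", "kwargs": {
  "motion": [
    {"d":[0,0,0.0038],"aperture":0},
    {"d":[0,0,0.0075],"aperture":0},
    {"d":[0,0,0.0075],"aperture":0}
  ]
}}

```text
t: 15.8
tool_pos: [546.4, -145.0, 148.9]
eef_rot: [-2.249, 2.194, -0.0]
force: [0.1, 0.0, 0.3]
gripper_width: -0.0
grasp_force: 0.0
```

>>> {"fn": "drive_effector", "kwargs": {
  "motion": [
    {"d":[0,0,0.0038],"aperture":0},
    {"d":[0,0,0.0075],"aperture":0},
    {"d":[0,0,0.0075],"aperture":0}
  ]
}}

```text
t: 16.18
tool_pos: [546.2, -145.0, 142.5]
eef_rot: [2.249, -2.193, -0.001]
force: [-0.1, 0.4, 0.5]
gripper_width: 0.1
grasp_force: 0.0
```

The manual's scale: shifts go in shares of 800 mm and turns go in shares of 2 pi rad. Converting my numbers, 3 mm / 800 = 0.0038.

>>> {"fn": "drive_effector", "kwargs": {
  "motion": [
    {"d":[0,0,0.0038],"aperture":0},
    {"d":[0,0,0.0038],"aperture":0}
  ]
}}

```text
t: 16.42
tool_pos: [546.7, -145.0, 140.3]
eef_rot: [-2.249, 2.193, -0.001]
force: [-0.5, 0.6, 2.5]
gripper_width: -0.1
grasp_force: 1.5
```

>>> {"fn": "drive_effector", "kwargs": {
  "motion": [
    {"d":[0,0,0.0038],"aperture":0},
    {"d":[0,0,0.0038],"aperture":0}
  ]
}}

```text
t: 16.68
tool_pos: [546.8, -145.2, 137.2]
eef_rot: [-2.249, 2.193, -0.002]
force: [0.1, -0.2, 3.1]
gripper_width: 0.0
grasp_force: 1.6
```

>>> {"fn": "drive_effector", "kwargs": {
  "motion": [
    {"d":[0,0,0.0038],"aperture":0},
    {"d":[0,0,0.0038],"aperture":0}
  ]
}}

```text
t: 16.92
tool_pos: [546.7, -145.0, 133.9]
eef_rot: [-2.249, 2.193, -0.001]
force: [0.4, 0.8, 5.0]
gripper_width: 0.3
grasp_force: 1.7
```

Contact is at TCP z≈140.5. I'll follow the grip's arc down.

Scaled: 34 mm / 800 = 0.0425, 29 mm / 800 = 0.0363.

>>> {"fn": "drive_effector", "kwargs": {
  "motion": [
    {"d":[0.005,0,0.005],"aperture":0},
    {"d":[0.0088,0,0.01],"aperture":0},
    {"d":[0.0113,0,0.0163],"aperture":0},
    {"d":[0.0144,0,0.0238],"aperture":0},
    {"d":[0.0169,0,0.03],"aperture":0},
    {"d":[0.0194,0,0.0363],"aperture":0},
    {"d":[0.0213,0,0.0425],"aperture":0},
    {"d":[0.0213,0,0.0425],"aperture":0}
  ]
}}

```text
t: 17.92
tool_pos: [546.9, -162.1, 99.6]
eef_rot: [2.249, -2.193, -0.0]
force: [-0.6, 5.2, 5.6]
gripper_width: -0.2
grasp_force: 2.8
```

>>> {"fn": "drive_effector", "kwargs": {
  "motion": [
    {"d":[0.0019,0,0.005],"aperture":0},
    {"d":[0.0038,0,0.01],"aperture":0},
    {"d":[0.005,0,0.015],"aperture":0},
    {"d":[0.0056,0,0.02],"aperture":0},
    {"d":[0.0056,0,0.02],"aperture":0}
  ]
}}

```text
t: 18.55
tool_pos: [547.0, -166.5, 84.2]
eef_rot: [-2.249, 2.193, -0.0]
force: [-0.0, 4.3, 6.9]
gripper_width: -0.4
grasp_force: 3.5
```

Scaled: 6 mm / 800 = 0.0075, 3 mm / 800 = 0.0038.

>>> {"fn": "drive_effector", "kwargs": {
  "motion": [
    {"d":[0,0,0.0038],"aperture":0},
    {"d":[0.0006,0,0.0075],"aperture":0},
    {"d":[0.0006,0,0.0075],"aperture":0}
  ]
}}

```text
t: 18.92
tool_pos: [547.1, -167.5, 78.5]
eef_rot: [2.249, -2.193, 0.002]
force: [-0.6, 3.2, 7.1]
gripper_width: -0.1
grasp_force: 3.8
```

>>> {"fn": "drive_effector", "kwargs": {
  "motion": [
    {"d":[0,0,0.0025],"aperture":0},
    {"d":[0,0,0.0025],"aperture":0}
  ]
}}

```text
t: 19.18
tool_pos: [547.1, -167.7, 76.8]
eef_rot: [2.249, -2.193, 0.002]
force: [-2.0, 3.0, 8.1]
gripper_width: -0.1
grasp_force: 3.9
```

>>> {"fn": "drive_effector", "kwargs": {
  "motion": [
    {"d":[0,0,0.0019],"aperture":0},
    {"d":[0,0,0.0019],"aperture":0}
  ]
}}

```text
t: 19.42
tool_pos: [547.1, -167.9, 75.3]
eef_rot: [2.249, -2.193, 0.003]
force: [-0.5, 1.7, 8.1]
gripper_width: -0.0
grasp_force: 4.0
```

>>> {"fn": "drive_effector", "kwargs": {
  "motion": [
    {"d":[0,0,0.0019],"aperture":0},
    {"d":[0,0,0.0019],"aperture":0}
  ]
}}

```text
t: 19.68
tool_pos: [547.1, -168.1, 73.9]
eef_rot: [2.249, -2.192, 0.003]
force: [-1.6, 1.4, 8.0]
gripper_width: -0.0
grasp_force: 4.1
```

Scaled: 1.5 mm / 800 = 0.0019.

>>> {"fn": "drive_effector", "kwargs": {
  "motion": [
    {"d":[0,0,0.0019],"aperture":0},
    {"d":[0,0,0.0019],"aperture":0}
  ]
}}

```text
t: 19.92
tool_pos: [547.1, -168.2, 72.5]
eef_rot: [2.249, -2.192, 0.003]
force: [-1.3, 1.6, 8.3]
gripper_width: 0.4
grasp_force: 4.2
```

>>> {"fn": "drive_effector", "kwargs": {
  "motion": [
    {"d":[0,0,0.0013],"aperture":0},
    {"d":[0,0,0.0013],"aperture":0}
  ]
}}

```text
t: 20.18
tool_pos: [547.1, -168.3, 71.6]
eef_rot: [2.249, -2.192, 0.003]
force: [-0.7, 0.4, 8.4]
gripper_width: 0.1
grasp_force: 4.3
```

>>> {"fn": "drive_effector", "kwargs": {
  "motion": [
    {"d":[0,0,0.0013],"aperture":0},
    {"d":[0,0,0.0013],"aperture":0}
  ]
}}

```text
t: 20.42
tool_pos: [547.1, -168.4, 70.7]
eef_rot: [2.249, -2.192, 0.004]
force: [-0.9, 0.3, 9.0]
gripper_width: -0.0
grasp_force: 4.3
```

Scaled: 1 mm / 800 = 0.0013.

>>> {"fn": "drive_effector", "kwargs": {
  "motion": [
    {"d":[0,0,0.0013],"aperture":0},
    {"d":[0,0,0.0013],"aperture":0}
  ]
}}

```text
t: 20.68
tool_pos: [547.2, -168.5, 70.5]
eef_rot: [2.249, -2.192, 0.004]
force: [-3.4, 1.5, 13.0]
gripper_width: 0.1
grasp_force: 6.6
```

>>> {"fn": "drive_effector", "kwargs": {
  "motion": [
    {"d":[0,0,0.0013],"aperture":0},
    {"d":[0,0,0.0013],"aperture":0}
  ]
}}

```text
t: 20.92
tool_pos: [547.2, -168.5, 70.2]
eef_rot: [2.249, -2.192, 0.005]
force: [-5.2, 3.2, 17.9]
gripper_width: -0.4
grasp_force: 8.8
```

>>> {"fn": "drive_effector", "kwargs": {
  "motion": [
    {"d":[0,0,0.0009],"aperture":0},
    {"d":[0,0,0.0009],"aperture":0}
  ]
}}

```text
t: 21.18
tool_pos: [547.2, -168.5, 70.0]
eef_rot: [2.25, -2.191, 0.006]
force: [-6.3, 2.9, 21.0]
gripper_width: -0.0
grasp_force: 10.4
```

The stop is clear: force jumps from 9 N to 21 N with no travel. I'll ease off slightly to a light hold, then verify.

Scaled: -1 mm / 800 = -0.0013.

>>> {"fn": "drive_effector", "kwargs": {
  "motion": [
    {"d":[0,0,-0.0013],"aperture":0},
    {"d":[0,0,-0.0013],"aperture":0},
    {"d":[0,0,-0.0013],"aperture":0}
  ]
}}

```text
t: 21.55
tool_pos: [547.2, -168.5, 70.3]
eef_rot: [2.249, -2.192, 0.005]
force: [-4.2, 1.5, 16.5]
gripper_width: 0.2
grasp_force: 8.1
```

```bash
python3 - <<'E'
from h import *
s=optics.capture("scene")[:,:,::-1]
b=cv2.resize(s[180:255,230:330],(800,600),interpolation=cv2.INTER_CUBIC)
cv2.imwrite("pics/h3.png",np.clip(b.astype(float)**.6*9,0,255).astype(np.uint8))
E
```

```text
(no output)
```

View pics/h3.png

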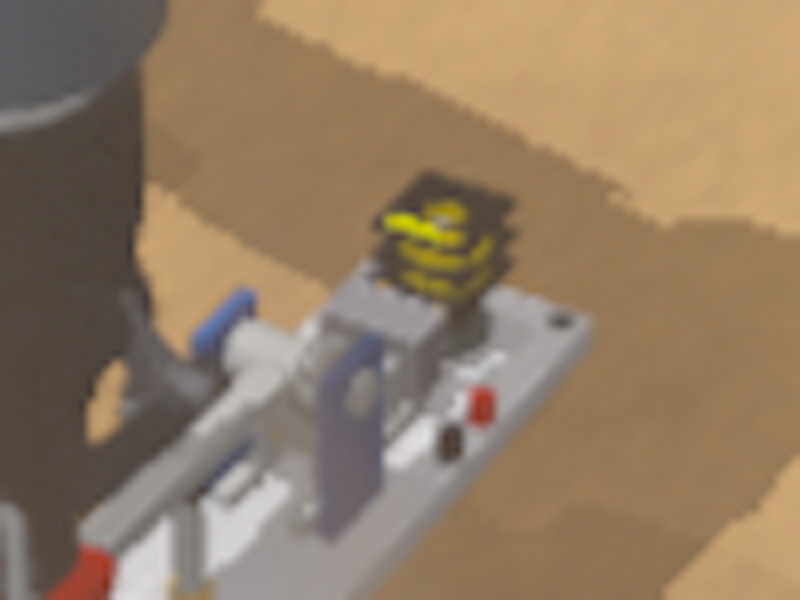

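The lever is down and the slide has moved up to the coil's rail. The coil is still level on its post and the pressing force is steady at 16 N, so I'm handing in.

```bash
python3 -c "
from bench import r, optics, order
print(order.job_done())"
```

```text
the job is handed in; nothing more can be done
None
```

The yellow-taped coil is flat on the pedestal with its rail facing the probes, and the lever is held down on its stop at about 16 N; the job was handed in at about 22 s. In the last picture the slide is up against the rail, but the probe tips themselves are hidden, so I didn't see them touch the terminals.

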